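# Wedge the rocking pottery plinth

## Robot

A 7-joint arm with a two-finger parallel gripper is mounted at the origin on the work surface. World frame = base frame: x ahead of the robot, y to its left, z up, the work surface at z = 0. Lengths are in m, angles in rad, forces in N, time in s.
With the tool pointing down it reaches from about 0.425 to 0.875 m from the base axis. Payload 4.7 kg.
Tool frame: the origin (TCP) lies midway between the tips of the shut fingers; the grasp point (between the pads) lies 19 mm behind it (env.grip_point_offset is the distance from the TCP to the grasp point, in m); y points along the fingers, z is the direction in which the jaws open and shut, and the axes are right-handed (so a half turn about y gives the same grasp; the last joint's range is limited). The gripper opens to 87 mm and grips with 3 to 60 N. Pads are 19 mm wide; open, the fingers measure 117 mm over their backs; the gripper's body (75 mm by 190 mm) begins 51 mm behind the grasp point.
Start: joints at [1.344, 0.321, -0.07, 1.45, 0.023, 1.371, -0.057], TCP at [0.155, -0.631, 0.223] pointing down, gripper open.
Joint ranges: [-2.86, 2.86], [-0.3, 2.09], [-1.38, 1.24], [0.06, 2.45], [-1.56, 4.7], [0.09, 2.05], [-2.69, 2.69]. Speed limits (rad/s): [2.57, 2.57, 3.14, 3.14, 3.14, 3.14, 3.14].

## Interface

Orientations are given as [roll, pitch, yaw] about the fixed x, y, z axes, in that order (R = Rz(yaw) Ry(pitch) Rx(roll)).
In Python, from rig import env, optics, job gives the robot as it stands.
- The arm moves only by the shell command python3 -m handwheel 'ROWS' [FORCE]. ROWS is JSON, a list of rows, each a list of 7 numbers: the shift along the world's x, y, z in m, then the turn, a rotation vector about the world's x, y, z in rad, then the closure, from 0 (fully open) to 1 (shut). A call has 1 to 5 rows; each row shifts and turns the commanded pose from where the row before left it; what a row does not reach is not made up. A row lasts 1/12 s, in which the tool goes at most 41.7 mm and 7.16 degrees, less where a joint would pass 70% of its speed; a pose out of reach is approached as far as the arm can. A call is refused whole if a number of a shift passes 0.0417 or a number of a turn 0.125, either way. A call with a gripper value outside its range is refused whole. The fingers move at their own pace and stop on an object; FORCE is the grip in N (left out, the last holds). Time passes only in rows, so rows that do not move let the fingers close. It gives the time, the measured TCP pose, the force and the opening at its end, in the units of the state.
- env.get_obs(): the state, without advancing time (a new reading comes with each control period).
- optics.read_camera(name): name is "scene" or "top" or "wrist"; returns a dict with "color" (420x560x3 uint8, blue, green, red), "fx", "fy", "cx", "cy" (pixels), "D" ([k1, k2, p1, p2, k3] as OpenCV has them; the pictures are not rectified), "view" (4x4, takes a point from world to camera coordinates). Camera axes: x right, y down, z forward; pixel columns grow to the right and rows downward; lengths in m; the calibration is good to about 2 mm. A picture is of the moment at which its call begins. There is no depth.
- job.hand_in(): hands the job in, once; it reports no verdict.
The state is a dict: "time_s": time; "joint_pos": joint angles; "qvel": joint speeds; "tau": joint torques, N m; "tool_pos": TCP position; "eef_rot": TCP orientation; "wrist_force": force on the tool from outside, world axes, zero at the start; "wrist_torque": the same for the moment, N m; "width": finger opening in m.
Only numpy, scipy, OpenCV 4.12 (cv2) and the standard library are available. Lean on these libraries where they do the work, as an engineer would, in place of code of your own. Each camera call takes 0.05 s, during which the arm holds its last target.

## Task

The low wooden plinth with the dark mug on it rocks, because one of its four feet is too short. With the fingertips, push the wooden wedge, thin edge first, along the table under the short foot just until the plinth sits level and no longer rocks, then press down firmly (about 10 N) with a fingertip on the cork pad above that foot to prove that it stays level, and finish while still pressing there, no longer touching the wedge. Only push and press: do not pick up or lift anything, do not shove the plinth away from its place, keep the mug standing on it and leave the other things on the table alone.

Things in the scene. Friction and masses are not known exactly. Their poses are not given: they have to be found in the camera images.
- plinth: loose square plywood plinth, 180 x 180 mm, about 1.5 kg; origin on the table plane under its centre, z up. Its body spans z 30 to 90 mm, on four dark feet, 28 x 28 mm, 30 mm high, centred at x, y = +/-74 mm; a cork pad 5 mm thick lies on top over each foot (pads' tops 95 mm above the table when level). The foot at +x +y is short; the plinth rests level on the other three
- foot_edge (a point): point on the table plane below the middle of the short foot's outer lower edge (plinth x, y = +74, +88 mm). The foot hangs 5 to 9 mm above the table (differs each time, not shown), over plinth y = 60 to 88 mm. The wedge bears on this edge
- press_pad: the cork pad over the short foot (plinth x, y = +70, +70 mm), 36 mm across, 5 mm thick, fixed to the plinth; origin at the centre of its underside, z up. Pressed with 4 N or more the unwedged plinth tips here: the pad sinks 2 mm or more by 8 to 10 N, in the end by most of the gap; well wedged it sinks less than 0.5 mm
- wedge: loose plain wooden wedge, 110 mm long (x), 56 mm wide (y), 90 g; top slopes from 22 mm high at the thick end (-x) to 2 mm at the thin edge (+x); origin at the centre of its underside. It starts on the plinth's +y side, thin edge towards the short foot (push along the plinth's -y), 15 to 70 mm from the plinth's side, up to 15 mm off the foot's line, up to 9 degrees askew
- wedge_tip (a point): middle of the wedge's thin edge, at its underside. The wedge bears when this is some 16 to 40 mm past foot_edge; until then it slides with 1 N or so, there the resistance rises by several N, and pushing on lifts that corner or drags the plinth along. The wedge does not slip out under a press
- mug: dark mug, 68 mm across, 58 mm high, standing on the plinth's top between its centre and the corner opposite the short foot, handle pointing away from the short foot; origin at the centre of its underside
- bowl: bystander: orange plastic bowl, 140 mm across, 60 mm high; origin at the centre of its underside
- dip_cup: bystander: small clay-coloured cup, 60 mm across, 45 mm high, standing to the +x side of the wedge's path; origin at the centre of its underside
- stick: bystander: flat modelling stick, 150 x 16 x 8 mm, lying beside the wedge's path on the robot's side; origin at the centre of its underside
- glaze_jar: bystander: jar with white cap, 66 mm across, 75 mm high; origin at the centre of its underside
- brush: bystander: paint brush, about 0.2 m long, lying beyond the wedge on its thick-end side; origin on the table under its middle
Mind the look-alikes: they are no part of the job. What is shaped like the wedge but purple or yellow is not meant.

How it is judged:
On the way:
1. the wedge's thin edge is under the short foot, before the pad is pressed for the final test (y of wedge_tip in the frame of plinth below 0.081 m and x of wedge_tip in the frame of plinth between 0.035 and 0.113 m and contact force between the fingers and press_pad below 0.5 N), for 0.1 s.
At the end, for the whole second after the job is handed in: a fingertip presses the pad over the short foot with over 5 N; the wedge lies under that foot, untouched, carrying over 1 N; the plinth is level within 0.012 rad, at rest, within 40 mm of its start; the mug stands on it (contact force between the fingers and press_pad above 5 N and contact force between wedge and plinth above 1 N and angle between plinth's own z axis and vertical below 0.012 rad and y of wedge_tip in the frame of plinth below 0.081 m and contact force between the fingers and wedge below 0.3 N and linear speed of plinth below 0.02 m/s and distance of plinth from where it was at the start of the episode below 0.04 m and angle between mug's own z axis and vertical below 0.1 rad); the arm keeps its last pose, push and grip.
It fails at once if the wedge is lifted off the table (more than 12 mm) (height (world z) of wedge above 0.012 m).
It fails at once if the plinth is lifted, or shoved 40 mm or more (height (world z) of plinth above 0.012 m or distance of plinth from where it was at the start of the episode above 0.04 m).
It fails at once if the mug is tipped, lifted or shifted off its place on the plinth (angle between mug's own z axis and vertical above 0.35 rad or z of mug in the frame of plinth above 0.102 m or z of mug in the frame of plinth below 0.075 m).
It fails at once if a bystander is moved more than 30 mm (distance of any of bowl, dip_cup, stick, glaze_jar, brush from where it was at the start of the episode above 0.03 m).
It also fails if it takes over 64 s, if anything falls off the work surface, if the arm or the gripper's body presses on something with over 40 N, if the wrist force passes 120 N, or if a joint passes its speed limit or range.

## Working session

There is one attempt and no reset: what is moved stays moved. The work goes in short steps, Python scripts to look and compute and a shell command to move; the robot and the scene stay as the last step left them, time stands still between calls to the robot, and variables do not carry over. Pictures are saved under pics/ and viewed, and the job is handed in when it is done.

```bash
mkdir -p pics; ls
cat > h.py <<'E'
from rig import env, optics, job
import cv2, numpy as np
def cam(n):
    return optics.read_camera(n)
def ray(c,uv):
    K=np.array([[c['fx'],0,c['cx']],[0,c['fy'],c['cy']],[0,0,1.]])
    p=cv2.undistortPoints(np.array(uv,float).reshape(-1,1,2),K,np.array(c['D'],float)).reshape(-1,2)
    V=np.array(c['view']);R=V[:3,:3];t=V[:3,3]
    d=np.c_[p,np.ones(len(p))]@R
    return -R.T@t,d
def onz(c,uv,z):
    o,d=ray(c,uv); return o+d*((z-o[2])/d[:,2])[:,None]
def proj(c,P):
    K=np.array([[c['fx'],0,c['cx']],[0,c['fy'],c['cy']],[0,0,1.]])
    V=np.array(c['view'])
    r,_=cv2.Rodrigues(V[:3,:3])
    return cv2.projectPoints(np.array(P,float).reshape(-1,1,3),r,V[:3,3],K,np.array(c['D'],float))[0].reshape(-1,2)
E
python3 - <<'E'
from h import *
import pickle
for n in ("scene","top","wrist"):
    c=cam(n); cv2.imwrite(f'pics/{n}0.png',c['color']); pickle.dump(c,open(f'{n}0.pkl','wb'))
    V=np.array(c['view']); print(n,-V[:3,:3].T@V[:3,3],V[2,:3])
s=env.get_obs(); print({k:np.round(v,3) for k,v in s.items()})
E
```

```text
pics
scene [ 1.50683359 -0.06439367  0.85437668] [-0.78708721  0.04599    -0.61512491]
top [ 0.45313797 -0.02338349  1.03061748] [ 0.07436036 -0.00141302 -0.99723043]
wrist [ 0.22286878 -0.61477019  0.38316792] [-0.24891722 -0.05996232 -0.96666682]
{'time_s': np.float64(0.15), 'joint_pos': array([ 1.344,  0.322, -0.07 ,  1.451,  0.023,  1.371, -0.057]), 'qvel': array([ 0.   , -0.001, -0.001, -0.004,  0.001,  0.   ,  0.002]), 'tau': array([-0.0000e+00, -4.9180e+01, -4.0500e-01, -3.1288e+01, -6.4000e-02,
        4.0000e-02,  0.0000e+00]), 'tool_pos': array([ 0.155, -0.631,  0.222]), 'eef_rot': array([-1.572, -0.   , -2.901]), 'wrist_force': array([-0.398,  0.193,  0.107]), 'wrist_torque': array([-0.008, -0.005, -0.007]), 'width': np.float64(0.087)}
```

View pics/scene0.png

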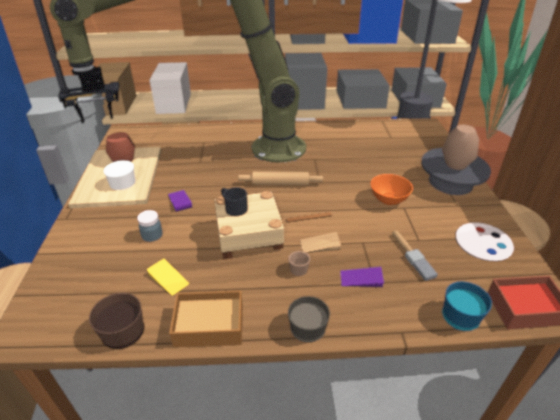

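View pics/top0.png

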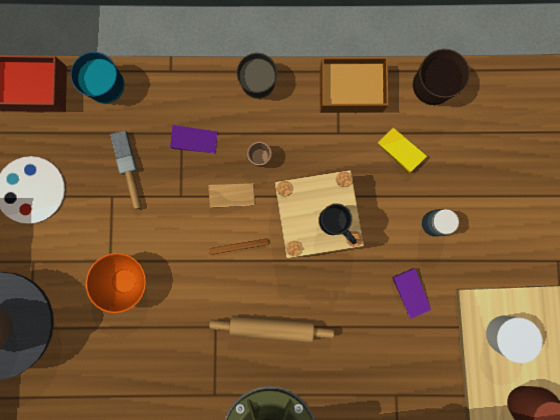

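View pics/wrist0.png

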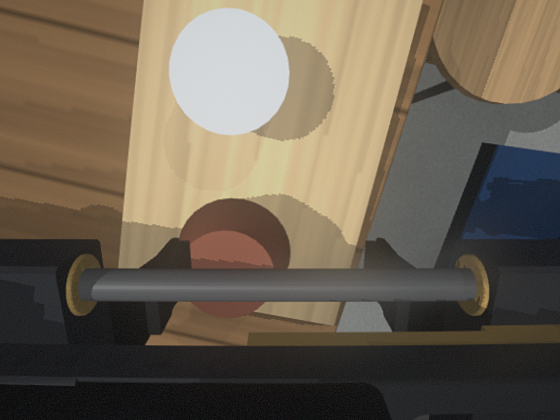

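Run:
```python
from h import *
import pickle
c=pickle.load(open('top0.pkl','rb')); im=c['color']
print(c['fx'])
cr=cv2.resize(im[120:270,195:375],None,fx=4.4,fy=4,interpolation=cv2.INTER_CUBIC)
cr=cv2.resize(im[120:270,195:375],None,fx=4,fy=4,interpolation=cv2.INTER_CUBIC)
cv2.imwrite('pics/topz.png',cr)
c=pickle.load(open('scene0.pkl','rb')); im=c['color']
cv2.imwrite('pics/scenez.png',cv2.resize(im[170:300,195:365],None,fx=4,fy=4,interpolation=cv2.INTER_CUBIC))
```

```text
408.36637638960264
```

View pics/topz.png

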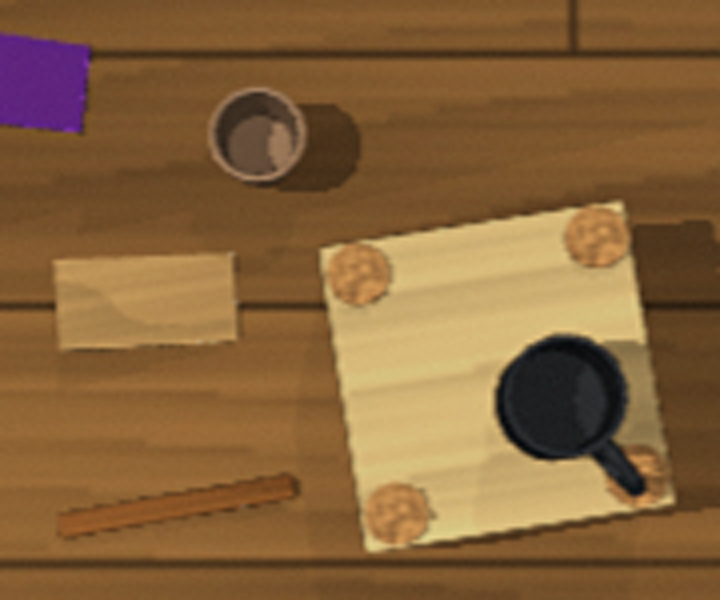

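View pics/scenez.png

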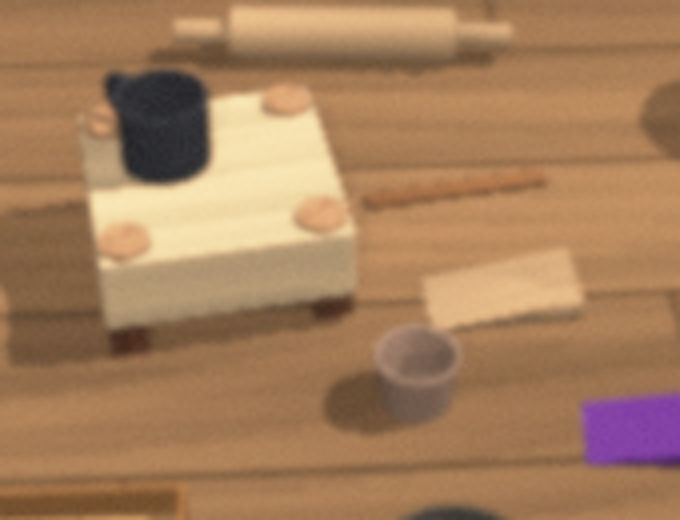

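Run:
```python
from h import *
import pickle
c=pickle.load(open('top0.pkl','rb'))
f=lambda P:(np.array(P,float)+.5)/4-.5+[195,120]
q=onz(c,f([(320,248),(625,203),(675,503),(367,551)]),.09)
print(q.round(4)); print([np.linalg.norm(q[i]-q[i-1]).round(4) for i in range(4)])
O=q.mean(0)[:2]
yv=(q[0]-q[1]+q[3]-q[2])[:2]; yv/=np.linalg.norm(yv); xv=np.array([yv[1],-yv[0]])
print('O',O,'yaw',np.degrees(np.arctan2(xv[1],xv[0])))
pad=onz(c,f([(358,273),(598,236),(398,513)]),.095)
print('pads plinth',[( (p[:2]-O)@xv,(p[:2]-O)@yv) for p in pad], pad)
w=np.r_[onz(c,f([(235,254),(238,340)]),.002),onz(c,f([(60,350),(53,262)]),.022)]
print('wedge',w.round(4)); print([np.linalg.norm((w[i]-w[i-1])[:2]).round(4) for i in range(4)])
print('wedge plinth',[( ((p[:2]-O)@xv).round(4),((p[:2]-O)@yv).round(4)) for p in w])
tip=w[:2].mean(0);th=w[2:].mean(0);d=tip-th; print('tip',tip,'dir',np.degrees(np.arctan2(d[1],d[0])),'-y dir',np.degrees(np.arctan2(-yv[1],-yv[0])))
dc=onz(c,f([(258,136)]),.045);print('cup',dc)
st=onz(c,f([(60,527),(297,485)]),.004);print('stick',st)
fe=O+.074*xv+.088*yv; print('foot_edge',fe)
s=env.get_obs()
from scipy.spatial.transform import Rotation as R
print(R.from_euler('xyz',s['eef_rot']).as_matrix().round(3))
np.savez('p0.npz',O=O,xv=xv,yv=yv)
```

```text
[[ 0.6071 -0.0149  0.09  ]
 [ 0.6332 -0.1924  0.09  ]
 [ 0.4591 -0.2185  0.09  ]
 [ 0.4318 -0.0417  0.09  ]]
[np.float64(0.1774), np.float64(0.1794), np.float64(0.1761), np.float64(0.1789)]
O [ 0.53280907 -0.116884  ] yaw 8.570649553722031
pads plinth [(np.float64(0.07016841347096409), np.float64(0.07032369948885443)), (np.float64(0.07057727151643914), np.float64(-0.07005103517853228)), (np.float64(-0.0698711584558084), np.float64(0.06865707381364494))] [[ 0.59171364 -0.0368885   0.095     ]
 [ 0.61303782 -0.17563472  0.095     ]
 [ 0.45348629 -0.05940645  0.095     ]]
wedge [[0.6177 0.0399 0.002 ]
 [0.5628 0.0378 0.002 ]
 [0.5546 0.1468 0.022 ]
 [0.6096 0.1518 0.022 ]]
[np.float64(0.1122), np.float64(0.0549), np.float64(0.1093), np.float64(0.0552)]
wedge plinth [(np.float64(0.1073), np.float64(0.1423)), (np.float64(0.0527), np.float64(0.1485)), (np.float64(0.0608), np.float64(0.2575)), (np.float64(0.1159), np.float64(0.2542))]
tip [0.59028534 0.03883959 0.002     ] dir -85.75233406324064 -y dir -81.42935044627798
cup [[0.68362408 0.02336286 0.045     ]]
stick [[4.45157382e-01 1.48589845e-01 4.00000000e-03]
 [4.71122587e-01 3.90031802e-04 4.00000000e-03]]
foot_edge [ 0.59286816 -0.01883858]
[[-0.971 -0.     0.239]
 [-0.239  0.001 -0.971]
 [ 0.    -1.    -0.001]]
```

```bash
for i in 1; do python3 -m handwheel '[[0.026,0.022,0,0,0,0.056,0.77],[0.026,0.022,0,0,0,0.056,0.77],[0.026,0.022,0,0,0,0.056,0.77],[0.026,0.022,0,0,0,0.056,0.77],[0.026,0.022,0,0,0,0.056,0.77]]'; done
```

```text
time_s: 0.57
tool_pos: [0.2859, -0.5199, 0.2223]
eef_rot: [-1.571, -0.0, -2.618]
wrist_force: [0.1, -0.4, -0.3]
width: 0.0616
```

```bash
python3 -m handwheel '[[0.026,0.022,0,0,0,0.056,0.77],[0.026,0.022,0,0,0,0.056,0.77],[0.026,0.022,0,0,0,0.056,0.77],[0.026,0.022,0,0,0,0.056,0.77],[0.026,0.022,0,0,0,0.056,0.77]]' 
python3 -m handwheel '[[0.026,0.022,0,0,0,0.056,0.77],[0.026,0.022,0,0,0,0.056,0.77],[0.026,0.022,0,0,0,0.056,0.77],[0.026,0.022,0,0,0,0.056,0.77],[0.026,0.022,0,0,0,0.056,0.77]]' 
python3 -m handwheel '[[0.003,0.034,0,0,0,0.04,0.77],[0.003,0.034,0,0,0,0.04,0.77],[0.003,0.034,0,0,0,0.04,0.77],[0.003,0.034,0,0,0,0.04,0.77],[0.003,0.034,0,0,0,0.04,0.77]]' 
python3 -m handwheel '[[0.002,0.034,0,0,0,0.04,0.77],[0.002,0.034,0,0,0,0.04,0.77],[0.002,0.034,0,0,0,0.04,0.77],[0.002,0.034,0,0,0,0.04,0.77],[0.002,0.034,0,0,0,0.04,0.77]]'
```

```text
time_s: 0.98
tool_pos: [0.4159, -0.4099, 0.2224]
eef_rot: [-1.571, -0.0, -2.338]
wrist_force: [0.8, 0.1, 0.3]
width: 0.028
time_s: 1.4
tool_pos: [0.5458, -0.3, 0.2224]
eef_rot: [-1.571, -0.0, -2.058]
wrist_force: [0.0, -0.3, 0.1]
width: 0.0198
time_s: 1.82
tool_pos: [0.5597, -0.1296, 0.2223]
eef_rot: [-1.571, -0.0, -1.859]
wrist_force: [0.5, 0.1, 0.2]
width: 0.0201
time_s: 2.23
tool_pos: [0.5696, 0.0402, 0.2225]
eef_rot: [-1.571, -0.0, -1.659]
wrist_force: [1.0, -0.1, 0.3]
width: 0.0202
```

```bash
python3 -m handwheel '[[0.002,0.027,0,0,0,0.032,0.77],[0.002,0.027,0,0,0,0.032,0.77],[0.002,0.027,-0.01,0,0,0.032,0.77],[0.002,0.027,-0.02,0,0,0.032,0.77],[0.002,0.027,-0.02,0,0,0.033,0.77]]' 
python3 -m handwheel '[[0,0,-0.03,0,0,0,0.77],[0,0,-0.03,0,0,0,0.77],[0,0,-0.03,0,0,0,0.77],[0,0,-0.03,0,0,0,0.77],[0,0,0,0,0,0,0.77]]'
python3 - <<'E'
from h import *
for n in ("top","wrist","scene"): cv2.imwrite(f'pics/{n}1.png',cam(n)['color'])
E
```

```text
time_s: 2.65
tool_pos: [0.5805, 0.175, 0.1726]
eef_rot: [-1.569, -0.0, -1.499]
wrist_force: [0.2, -0.6, -0.6]
width: 0.0199
time_s: 3.07
tool_pos: [0.5753, 0.1717, 0.0462]
eef_rot: [-1.582, -0.002, -1.5]
wrist_force: [-2.3, -0.4, -0.0]
width: 0.0199
```

View pics/scene1.png

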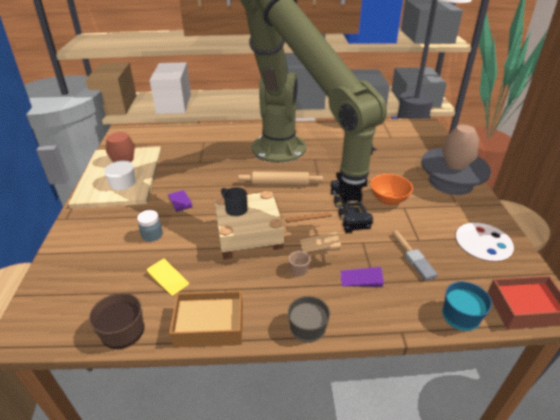

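View pics/wrist1.png

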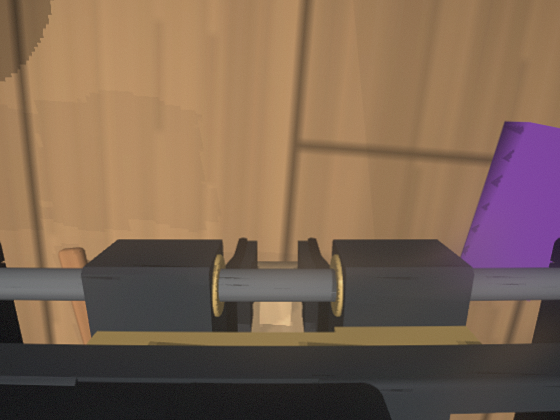

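```bash
python3 -m handwheel '[[0,0,0,0,0,0,0.77],[0,0,0,0,0,0,0.77]]'
```

```text
time_s: 3.38
tool_pos: [0.5816, 0.1743, 0.055]
eef_rot: [-1.567, 0.0, -1.5]
wrist_force: [-0.0, 0.8, -0.2]
width: 0.0201
```

```bash
python3 -m handwheel '[[0,0,-0.012,0,0,0,0.77],[0,0,-0.012,0,0,0,0.77],[0,0,-0.012,0,0,0,0.77],[0,0,-0.008,0,0,0,0.77],[0,0,0,0,0,0,0.77]]';python3 -m handwheel '[[0,0,0,0,0,0,0.77],[0,0,0,0,0,0,0.77]]'
python3 - <<'E'
from h import *
print(env.get_obs()['tool_pos'],env.get_obs()['wrist_force'])
for n in ("top","wrist"): cv2.imwrite(f'pics/{n}2.png',cam(n)['color'])
E
```

```text
time_s: 3.8
tool_pos: [0.5779, 0.1729, 0.0055]
eef_rot: [-1.576, -0.001, -1.5]
wrist_force: [-0.1, -1.2, 0.2]
width: 0.02
time_s: 3.97
tool_pos: [0.5801, 0.174, 0.0086]
eef_rot: [-1.571, 0.0, -1.5]
wrist_force: [-0.1, 0.0, -0.2]
width: 0.0197
[0.58006471 0.17399517 0.0085629 ] [-0.14595789  0.0265242  -0.18395897]
```

View pics/top2.png

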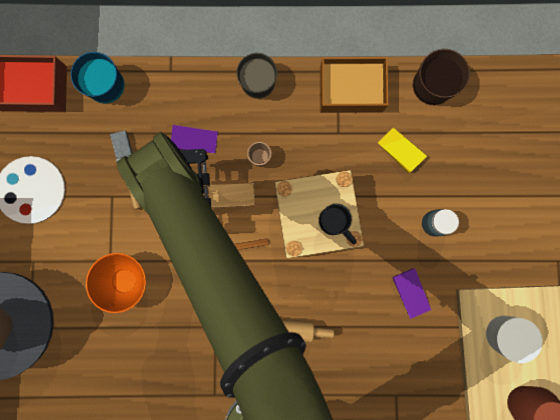

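```bash
R='x'; python3 -m handwheel '[[0.0004,-0.006,0,0,0,0,0.77],[0.0004,-0.006,0,0,0,0,0.77],[0.0004,-0.005,0,0,0,0,0.77],[0.0004,-0.005,0,0,0,0,0.77],[0.0004,-0.005,0,0,0,0,0.77]]'
python3 -m handwheel '[[0.0004,-0.005,0,0,0,0,0.77],[0.0004,-0.005,0,0,0,0,0.77],[0.0004,-0.005,0,0,0,0,0.77],[0.0004,-0.005,0,0,0,0,0.77],[0,0,0,0,0,0,0.77]]'
python3 - <<'E'
from h import *
print(env.get_obs()['tool_pos'],env.get_obs()['wrist_force'])
for n in ("top","scene"):
  im=cam(n)['color']; im=im[110:280,190:380] if n=='top' else im[160:310,190:390]
  cv2.imwrite(f'pics/{n}3.png',cv2.resize(im,None,fx=3.5,fy=3.5,interpolation=cv2.INTER_CUBIC))
E
```

```text
time_s: 4.48
tool_pos: [0.5823, 0.1461, 0.0089]
eef_rot: [-1.57, 0.0, -1.5]
wrist_force: [0.2, 1.1, 1.8]
width: 0.02
time_s: 4.9
tool_pos: [0.5838, 0.1248, 0.0084]
eef_rot: [-1.571, -0.001, -1.501]
wrist_force: [0.7, 0.0, 0.0]
width: 0.0199
[0.58378514 0.12483295 0.00838341] [0.71674298 0.01949815 0.02266613]
```

View pics/top3.png

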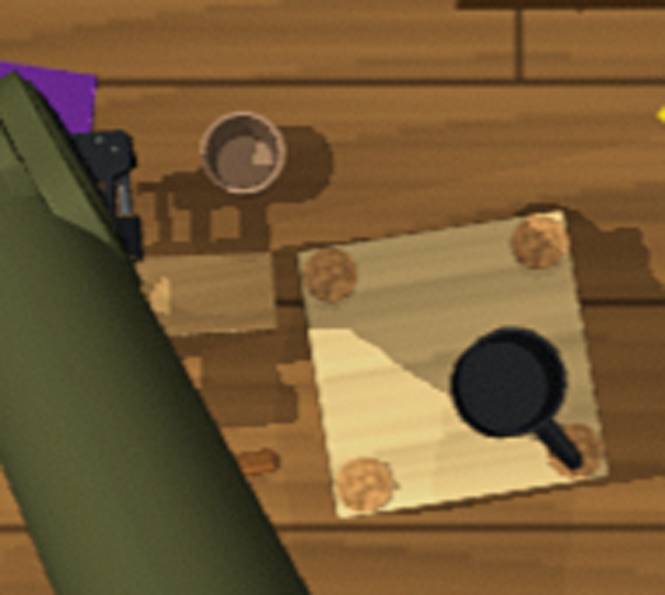

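View pics/scene3.png

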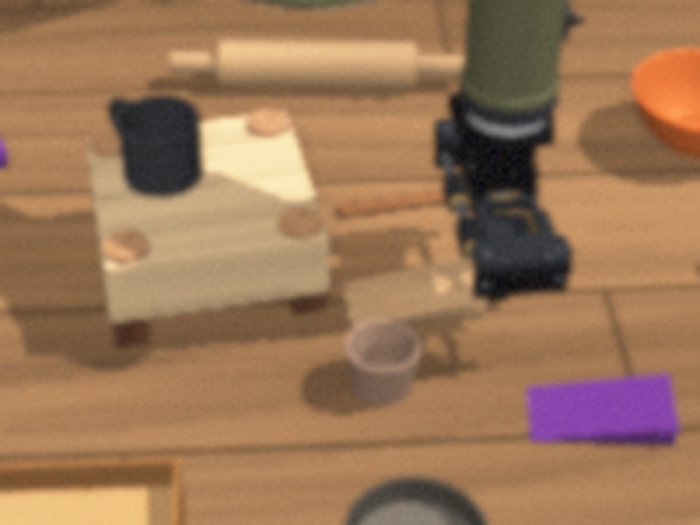

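```bash
cat >> h.py <<'E'
P=np.load('p0.npz') 
def pl(p): p=np.array(p)[...,:2]-P['O']; return np.round(np.stack([p@P['xv'],p@P['yv']],-1),4)
E
python3 - <<'E'
from h import *
import pickle
c=pickle.load(open('top0.pkl','rb'))
f=lambda Q:(np.array(Q,float)+.5)/3.5-.5+[190,110]
w=onz(c,f([(272,252),(275,330)]),.002);print(w,pl(w))
q=onz(c,f([(298,254),(563,211),(606,474),(339,518)]),.09);print(q.mean(0),pl(q))
print(pl(env.get_obs()['tool_pos']))
E
```

```text
[[0.62150283 0.00435269 0.002     ]
 [0.56456453 0.00214975 0.002     ]] [[0.1058 0.1067]
 [0.0491 0.113 ]]
[ 0.53274762 -0.11649982  0.09      ] [[ 0.0873  0.0896]
 [ 0.0892 -0.0889]
 [-0.0872 -0.0883]
 [-0.0893  0.0892]]
[0.0864 0.2326]
```

```bash
python3 -m handwheel '[[0.0004,-0.005,0,0,0,0,0.77],[0.0004,-0.005,0,0,0,0,0.77],[0.0004,-0.005,0,0,0,0,0.77],[0.0004,-0.005,0,0,0,0,0.77],[0.0004,-0.005,0,0,0,0,0.77]]'
python3 -m handwheel '[[0.0002,-0.003,0,0,0,0,0.77],[0.0002,-0.003,0,0,0,0,0.77],[0,0,0,0,0,0,0.77]]'
python3 -m handwheel '[[0.0002,-0.002,0,0,0,0,0.77],[0.0001,-0.001,0,0,0,0,0.77],[0,0,0,0,0,0,0.77]]'
```

```text
time_s: 5.42
tool_pos: [0.5857, 0.101, 0.0086]
eef_rot: [-1.571, -0.0, -1.5]
wrist_force: [0.1, -0.6, -0.2]
width: 0.0201
time_s: 5.67
tool_pos: [0.5861, 0.0946, 0.0085]
eef_rot: [-1.571, -0.001, -1.501]
wrist_force: [0.0, 0.3, -0.0]
width: 0.0197
time_s: 5.92
tool_pos: [0.5863, 0.0926, 0.0086]
eef_rot: [-1.571, -0.0, -1.5]
wrist_force: [-0.6, 0.7, 0.1]
width: 0.0203
```

```bash
python3 -m handwheel '[[0.0001,-0.001,0,0,0,0,0.77],[0.0001,-0.001,0,0,0,0,0.77],[0.0001,-0.001,0,0,0,0,0.77],[0,0,0,0,0,0,0.77]]'
python3 -m handwheel '[[0.0001,-0.001,0,0,0,0,0.77],[0.0001,-0.001,0,0,0,0,0.77],[0.0001,-0.001,0,0,0,0,0.77]]'
python3 -m handwheel '[[0.0001,-0.001,0,0,0,0,0.77],[0.0001,-0.001,0,0,0,0,0.77]]'
python3 -m handwheel '[[0.0001,-0.001,0,0,0,0,0.77],[0.0001,-0.001,0,0,0,0,0.77]]'
python3 -m handwheel '[[0,0,0,0,0,0,0.77]]'
```

```text
time_s: 6.25
tool_pos: [0.5866, 0.0896, 0.0086]
eef_rot: [-1.571, -0.0, -1.5]
wrist_force: [-0.6, 0.9, -0.7]
width: 0.02
time_s: 6.5
tool_pos: [0.5869, 0.0867, 0.0086]
eef_rot: [-1.571, -0.0, -1.5]
wrist_force: [0.0, 1.0, -0.3]
width: 0.02
time_s: 6.67
tool_pos: [0.5871, 0.0846, 0.0086]
eef_rot: [-1.571, -0.0, -1.5]
wrist_force: [-0.7, 0.8, 0.6]
width: 0.0203
time_s: 6.83
tool_pos: [0.5873, 0.0826, 0.0086]
eef_rot: [-1.571, -0.0, -1.5]
wrist_force: [-0.2, 1.6, 0.1]
width: 0.02
time_s: 6.92
tool_pos: [0.5874, 0.0823, 0.0086]
eef_rot: [-1.571, -0.0, -1.5]
wrist_force: [0.1, 0.1, -0.4]
width: 0.0199
```

```bash
python3 -m handwheel '[[0.0001,-0.001,0,0,0,0,0.77],[0.0001,-0.001,0,0,0,0,0.77]]'
python3 -m handwheel '[[0.0001,-0.001,0,0,0,0,0.77],[0.0001,-0.001,0,0,0,0,0.77]]'
python3 -m handwheel '[[0.0001,-0.001,0,0,0,0,0.77],[0.0001,-0.001,0,0,0,0,0.77]]'
```

```text
time_s: 7.08
tool_pos: [0.5875, 0.0807, 0.0086]
eef_rot: [-1.571, 0.0, -1.5]
wrist_force: [-0.5, 0.5, 0.1]
width: 0.0195
time_s: 7.25
tool_pos: [0.5877, 0.0787, 0.0086]
eef_rot: [-1.571, 0.0, -1.5]
wrist_force: [-0.1, 0.2, -0.1]
width: 0.0203
time_s: 7.42
tool_pos: [0.5879, 0.0766, 0.0086]
eef_rot: [-1.571, -0.0, -1.5]
wrist_force: [-0.3, 0.9, 0.2]
width: 0.0202
```

```bash
python3 -m handwheel '[[0.0001,-0.001,0,0,0,0,0.77],[0.0001,-0.001,0,0,0,0,0.77]]'
python3 - <<'E'
from h import *
im=cam('top')['color'][110:280,190:380]
cv2.imwrite(f'pics/top4.png',cv2.resize(im,None,fx=3.5,fy=3.5,interpolation=cv2.INTER_CUBIC))
E
```

```text
time_s: 7.58
tool_pos: [0.5881, 0.0746, 0.0086]
eef_rot: [-1.571, -0.0, -1.5]
wrist_force: [-0.6, 0.1, -0.2]
width: 0.0202
```

View pics/top4.png

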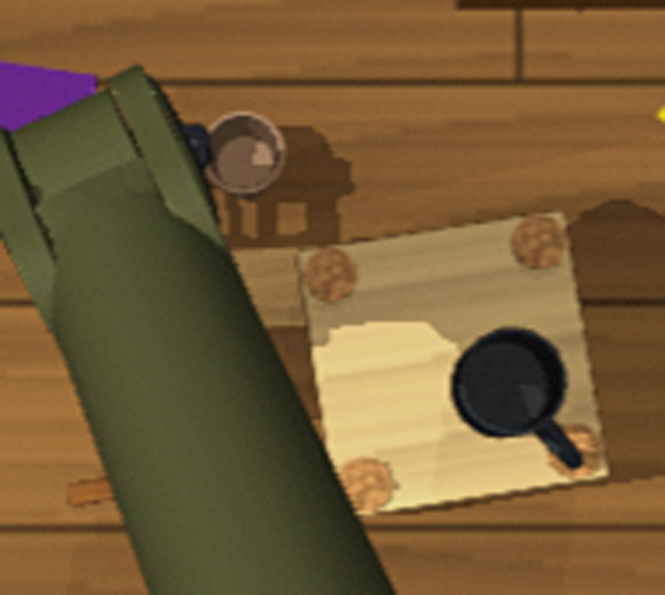

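```bash
python3 -m handwheel '[[0.0001,-0.001,0,0,0,0,0.77],[0.0001,-0.001,0,0,0,0,0.77]]'
python3 -m handwheel '[[0.0001,-0.001,0,0,0,0,0.77],[0.0001,-0.001,0,0,0,0,0.77]]'
```

```text
time_s: 7.8
tool_pos: [0.5883, 0.0727, 0.0086]
eef_rot: [-1.571, -0.0, -1.5]
wrist_force: [0.0, -0.0, -0.5]
width: 0.0197
time_s: 7.97
tool_pos: [0.5885, 0.0706, 0.0086]
eef_rot: [-1.571, -0.0, -1.5]
wrist_force: [0.1, 0.3, 0.9]
width: 0.0199
```

```bash
python3 -m handwheel '[[0.0001,-0.001,0,0,0,0,0.77],[0.0001,-0.001,0,0,0,0,0.77]]'
```

```text
time_s: 8.13
tool_pos: [0.5887, 0.0686, 0.0086]
eef_rot: [-1.571, -0.0, -1.5]
wrist_force: [-0.4, 0.2, 1.0]
width: 0.0195
```

```bash
python3 -m handwheel '[[0.0001,-0.001,0,0,0,0,0.77],[0.0001,-0.001,0,0,0,0,0.77]]'
python3 - <<'E'
from h import *
im=cam('scene')['color'][160:310,190:390]
cv2.imwrite(f'pics/scene5.png',cv2.resize(im,None,fx=3.5,fy=3.5,interpolation=cv2.INTER_CUBIC))
E
```

```text
time_s: 8.3
tool_pos: [0.5889, 0.0666, 0.0086]
eef_rot: [-1.571, -0.0, -1.5]
wrist_force: [-0.2, 0.6, 0.3]
width: 0.0203
```

View pics/scene5.png

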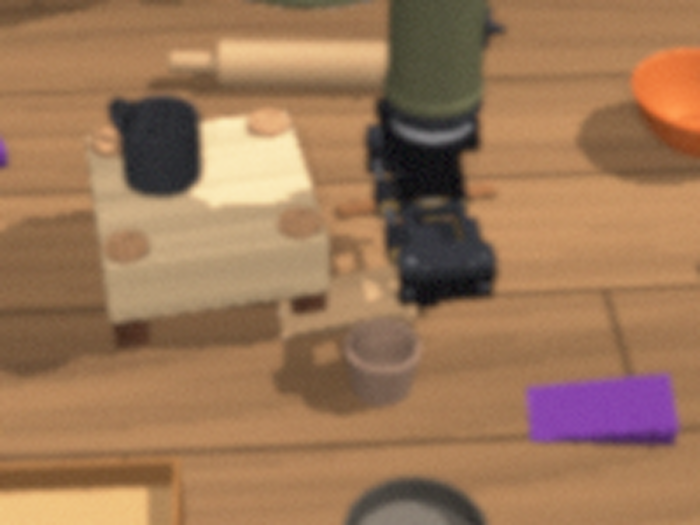

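```bash
python3 -m handwheel '[[0.0001,-0.001,0,0,0,0,0.77],[0.0001,-0.001,0,0,0,0,0.77]]'
```

```text
time_s: 8.52
tool_pos: [0.589, 0.0653, 0.0086]
eef_rot: [-1.571, 0.001, -1.5]
wrist_force: [-0.0, 2.3, 0.7]
width: 0.0203
```

```bash
python3 -m handwheel '[[0.0001,-0.001,0,0,0,0,0.77],[0.0001,-0.001,0,0,0,0,0.77]]'
```

```text
time_s: 8.68
tool_pos: [0.5891, 0.0646, 0.0086]
eef_rot: [-1.571, 0.002, -1.499]
wrist_force: [-0.8, 6.3, -0.2]
width: 0.0201
```

```bash
python3 -m handwheel '[[0.0001,-0.001,0,0,0,0,0.77],[0.0001,-0.001,0,0,0,0,0.77]]'
```

```text
time_s: 8.85
tool_pos: [0.5891, 0.064, 0.0087]
eef_rot: [-1.57, 0.004, -1.498]
wrist_force: [-0.1, 7.5, -0.9]
width: 0.0201
```

```bash
python3 -m handwheel '[[0,0.003,0,0,0,0,0.77],[-0.0005,0.006,0,0,0,0,0.77],[-0.001,0.01,0,0,0,0,0.77],[-0.001,0.012,0,0,0,0,0.77],[0,0,0,0,0,0,0.77]]'
python3 -m handwheel '[[0,0,0.02,0,0,0,0.77],[0,0,0.03,0,0,0,0.77],[0,0,0.03,0,0,0,0.85],[0,0,0.03,0,0,0,1],[0,0,0.03,0,0,0,1]]'
python3 - <<'E'
from h import *
im=cam('top')['color'];cv2.imwrite('pics/top6f.png',im); im=im[110:280,190:380]
cv2.imwrite(f'pics/top6.png',cv2.resize(im,None,fx=3.5,fy=3.5,interpolation=cv2.INTER_CUBIC))
im=cam('scene')['color'][160:310,190:390]
cv2.imwrite(f'pics/scene6.png',cv2.resize(im,None,fx=3.5,fy=3.5,interpolation=cv2.INTER_CUBIC))
E
```

```text
time_s: 9.27
tool_pos: [0.5864, 0.0956, 0.0089]
eef_rot: [-1.57, 0.002, -1.496]
wrist_force: [-0.2, 1.0, 0.3]
width: 0.0199
time_s: 9.68
tool_pos: [0.5867, 0.092, 0.15]
eef_rot: [-1.571, -0.001, -1.499]
wrist_force: [0.5, -0.0, -0.4]
width: 0.0073
```

View pics/top6.png

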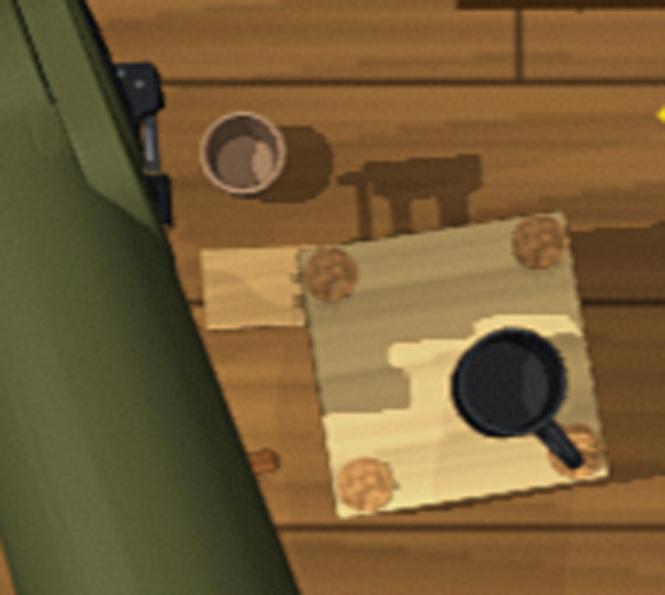

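View pics/scene6.png

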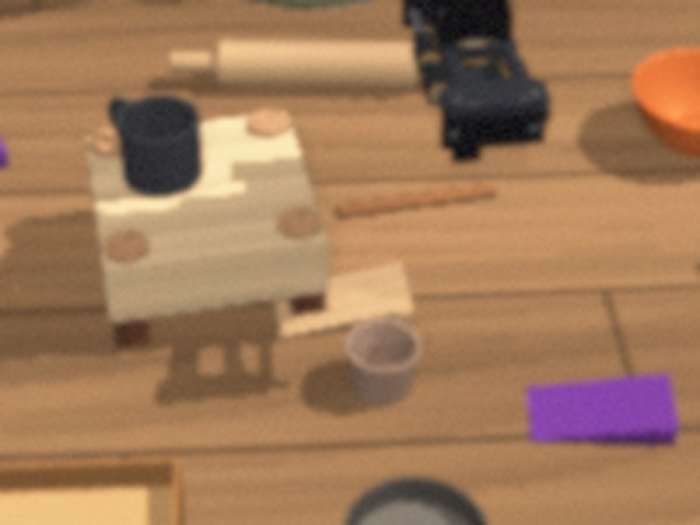

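Run:
```python
from h import *
import pickle
c=pickle.load(open('top0.pkl','rb'))
f=lambda Q:(np.array(Q,float)+.5)/3.5-.5+[190,110]
w=onz(c,f([(201,250),(208,329)]),.022);print(w,pl(w))
a=w[1]-w[0];a/=np.linalg.norm(a);d=np.array([-a[1],a[0],0]); d*= -np.sign(d[1]); t=w.mean(0)+d*.11;print('tip',t,pl(t))
print('pad',onz(c,f([(331,274)]),.095))
q=onz(c,f([(298,254),(563,211),(606,474),(339,518)]),.09);print(q.mean(0))
print(env.get_obs()['tool_pos'])
```

```text
[[0.61971022 0.05435785 0.022     ]
 [0.56316578 0.04916595 0.022     ]] [[0.1115 0.1564]
 [0.0548 0.1597]]
tip [ 0.60149587 -0.05777732  0.022     ] [0.0767 0.0482]
pad [[ 0.59158867 -0.03709443  0.095     ]]
[ 0.53274762 -0.11649982  0.09      ]
[0.59037367 0.09297604 0.1543357 ]
```

```bash
python3 -m handwheel '[[0.001,-0.02,0,0,0,0,1],[0.001,-0.03,0,0,0,0,1],[0.001,-0.03,0,0,0,0,1],[0.001,-0.03,0,0,0,0,1],[0,-0.019,0,0,0,0,1]]'
python3 -m handwheel '[[0,0,-0.01,0,0,0,1],[0,0,-0.01,0,0,0,1],[0,0,-0.01,0,0,0,1],[0,0,0,0,0,0,1],[0,0,0,0,0,0,1]]'
python3 - <<'E'
from h import *
import pickle
c=cam('top');im=c['color'][110:280,190:380]
cv2.imwrite(f'pics/top7.png',cv2.resize(im,None,fx=3.5,fy=3.5,interpolation=cv2.INTER_CUBIC))
c=cam('scene');p=env.get_obs()['tool_pos'];print(p,pl(p))
im=c['color'].copy()
cv2.imwrite(f'pics/scene7.png',cv2.resize(im[160:310,190:390],None,fx=3.5,fy=3.5,interpolation=cv2.INTER_CUBIC))
E
```

```text
time_s: 10.2
tool_pos: [0.5905, -0.0414, 0.1477]
eef_rot: [-1.572, -0.002, -1.503]
wrist_force: [0.6, -0.5, 0.4]
width: 0.0006
time_s: 10.62
tool_pos: [0.5901, -0.0353, 0.1173]
eef_rot: [-1.573, 0.001, -1.497]
wrist_force: [0.3, 0.2, -0.1]
width: 0.0005
[ 0.59111877 -0.03584205  0.11867754] [0.0697 0.0714]
```

View pics/scene7.png

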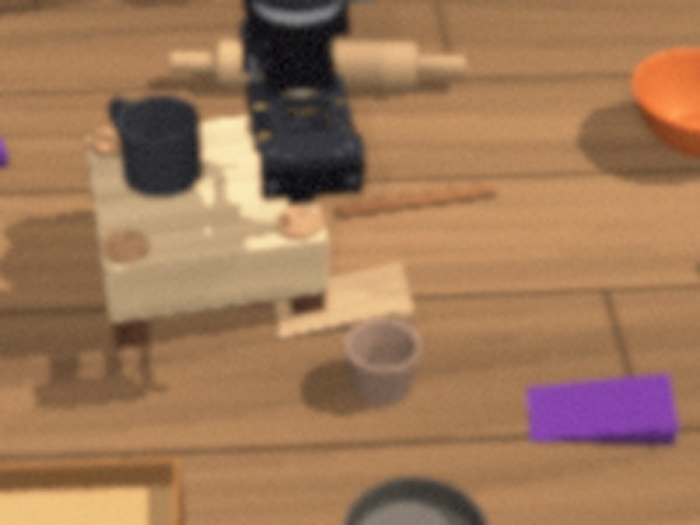

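```bash
python3 -m handwheel '[[0,0,-0.006,0,0,0,1],[0,0,-0.006,0,0,0,1],[0,0,-0.004,0,0,0,1],[0,0,-0.003,0,0,0,1],[0,0,0,0,0,0,1]]'
python3 -m handwheel '[[0,0,-0.001,0,0,0,1],[0,0,-0.001,0,0,0,1],[0,0,-0.001,0,0,0,1],[0,0,0,0,0,0,1]]'
python3 -m handwheel '[[0,0,-0.001,0,0,0,1],[0,0,-0.001,0,0,0,1],[0,0,0,0,0,0,1]]'
```

```text
time_s: 11.13
tool_pos: [0.5903, -0.0373, 0.0986]
eef_rot: [-1.572, 0.0, -1.5]
wrist_force: [-0.4, -0.1, 0.2]
width: 0.0004
time_s: 11.47
tool_pos: [0.591, -0.0373, 0.0965]
eef_rot: [-1.571, -0.0, -1.5]
wrist_force: [0.0, 0.9, 0.7]
width: 0.0005
time_s: 11.72
tool_pos: [0.5912, -0.0373, 0.0955]
eef_rot: [-1.57, -0.0, -1.5]
wrist_force: [-2.0, -1.2, 5.5]
width: 0.0003
```

```bash
python3 -m handwheel '[[0,0,-0.001,0,0,0,1],[0,0,0,0,0,0,1],[0,0,0,0,0,0,1]]'
python3 -m handwheel '[[0,0,-0.001,0,0,0,1],[0,0,0,0,0,0,1],[0,0,0,0,0,0,1]]'
```

```text
time_s: 11.97
tool_pos: [0.5913, -0.0373, 0.0954]
eef_rot: [-1.57, -0.001, -1.5]
wrist_force: [-3.9, -0.0, 10.0]
width: 0.0006
time_s: 12.22
tool_pos: [0.5913, -0.0372, 0.0953]
eef_rot: [-1.57, -0.001, -1.5]
wrist_force: [-6.4, -0.3, 15.2]
width: 0.0006
```

```bash
python3 -m handwheel '[[-0.001,0,0.0006,0,0,0,1],[0,0,0,0,0,0,1],[0,0,0,0,0,0,1],[0,0,0,0,0,0,1]]'
```

```text
time_s: 12.55
tool_pos: [0.5912, -0.0372, 0.0954]
eef_rot: [-1.568, -0.001, -1.5]
wrist_force: [-1.3, -0.2, 10.7]
width: 0.0006
```

```bash
python3 -m handwheel '[[0,0,0,0,0,0,1],[0,0,0,0,0,0,1],[0,0,0,0,0,0,1],[0,0,0,0,0,0,1],[0,0,0,0,0,0,1]]'
python3 - <<'E'
from h import *
c=cam('top');im=c['color'][110:280,190:380]
cv2.imwrite(f'pics/top8.png',cv2.resize(im,None,fx=3.5,fy=3.5,interpolation=cv2.INTER_CUBIC))
c=cam('scene');s=env.get_obs();print(s['tool_pos'],s['wrist_force'])
cv2.imwrite(f'pics/scene8.png',cv2.resize(c['color'][160:310,190:390],None,fx=3.5,fy=3.5,interpolation=cv2.INTER_CUBIC))
E
```

```text
time_s: 12.97
tool_pos: [0.5912, -0.0372, 0.0954]
eef_rot: [-1.568, -0.001, -1.5]
wrist_force: [-2.1, -0.5, 10.2]
width: 0.0007
[ 0.59122478 -0.03727002  0.0953989 ] [-2.24138904e+00  2.83113297e-03  9.57656657e+00]
```

View pics/scene8.png

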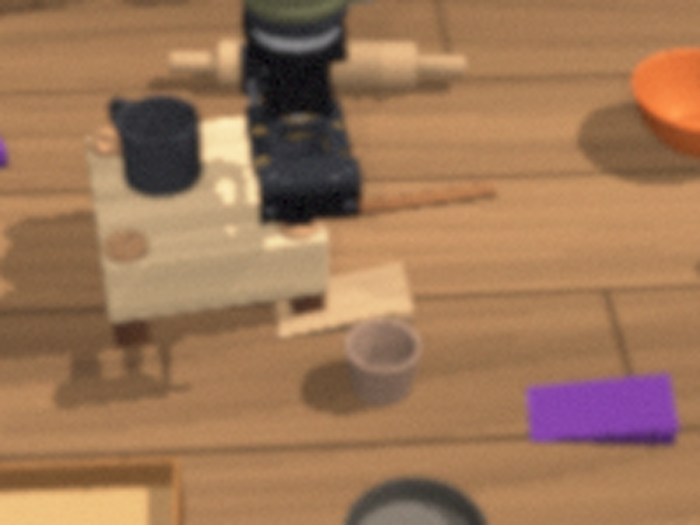

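View pics/top8.png

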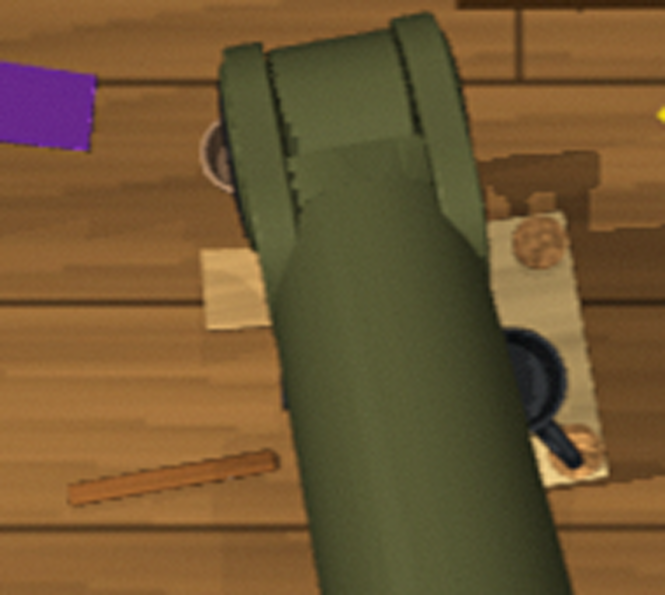

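```bash
python3 -c "
from rig import job,env
print(job.hand_in()); print(env.get_obs()['wrist_force'],env.get_obs()['tool_pos'])"
```

```text
the job is handed in; nothing more can be done
None
the job is handed in; nothing more can be done
```

I handed the job in with the wedge under the short foot and a fingertip pressing the cork pad above it. The hand-in gives no verdict.

**Wedge:** I pushed it thin edge first with the open fingertips. Resistance rose from about 0.5 N to 7.5 N at the end of the push. I then drew back; the camera put the tip at about x 77 mm, y 48 mm in the plinth's frame, 40 mm past foot_edge. By arm travel it was nearer 34 mm, so that figure is uncertain by several millimetres. I did not touch the wedge again.

**Press test:** With the fingers shut, the pad went down only about 0.2 mm between 5.5 N and 15 N. That press also built up 6 N of sideways force on the tip, so I eased off.

**Last checks:**

| Check | Reading |
|---|---|
| Downward force on the pad | about 10 N |
| Sideways force | about 2 N |
| Fingertip height | 95.4 mm, against 95 mm for a level pad |
| Time at the last check | about 13 s |

- **In the pictures:** the wedge stayed put under the press, the mug is standing, and the plinth and the bystanders near the wedge have not visibly moved.
- **Not measured directly:** I took the plinth to be level from the pad's height and stiffness. I did not compare its other three corners.

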